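# Nip the re-glued blue ledger in the bench screw press

## Robot

A 6-joint arm with a two-finger parallel gripper is mounted at the origin on the work surface. World frame = base frame: x ahead of the robot, y to its left, z up, the work surface at z = 0. Lengths are in m, angles in rad, forces in N, time in s.
With the tool pointing down it reaches from about 0.35 to 0.975 m from the base axis. Payload 4.9 kg.
Tool frame: the origin (TCP) lies midway between the tips of the shut fingers; the grasp point (between the pads) lies 19 mm behind it (manip.pinch_z is the x of the grasp point in the tool frame, in m); x points along the fingers, y is the direction in which the jaws open and shut, and the axes are right-handed (so a half turn about x gives the same grasp; the last joint's range is limited). The gripper opens to 85 mm and grips with 20 to 120 N. Pads are 22 mm wide; open, the fingers measure 114 mm over their backs; the gripper's body (76 mm by 85 mm) begins 54 mm behind the grasp point. The pads swing forward as they close: fully open they stand 13 mm farther back than shut.
Start: joints at [-1.266, 0.053, 1.613, -0, 1.476, -0.119], TCP at [0.257, -0.57, 0.231] pointing down, gripper open.
Joint ranges: [-3.01, 3.01], [-1.01, 2.22], [0.06, 2.58], [-1.02, 4.17], [0.09, 2.62], [-3.14, 3.14]. Speed limits (rad/s): [2.57, 2.57, 3.14, 3.14, 3.14, 3.14].

## Interface

Orientations are given as a unit quaternion [w, x, y, z].
In Python, from plant import sensors, cams, workorder, manip gives the robot as it stands.
- The arm moves only by the tool drive_tool, never from a script. Its argument "series" is a list of rows, each an object of numbers: "x", "y", "z": the shift along the tool's x, y, z in units of 25 mm (1.0 is 25 mm); "ax", "ay", "az": the turn, a rotation vector about the tool's x, y, z in units of 5 degrees (1.0 is 5 degrees). A call has 1 to 5 rows; each row is the pose to reach, as a shift and turn from the pose commanded when the call began, along the tool's axes at that moment; what a row does not reach only later rows make up. A row lasts 1/12 s, in which the tool goes at most 41.7 mm and 7.16 degrees, less where a joint would pass 70% of its speed; a pose out of reach is approached as far as the arm can. A call with a gripper value outside its range is refused whole. "hand" is the opening, from 0 (shut) to 1 (fully open), set as the call begins (left out, the last holds). The fingers move at their own pace and stop on an object; the grip force is fixed at half the most. Time passes only in rows, so rows that repeat a pose let the fingers close. It gives the time, the measured TCP pose, the force and the opening at its end, in the units of the state.
- sensors.state(): the state, without advancing time (a new reading comes with each control period).
- cams.grab_frame(name): name is "side" or "top" or "wrist"; returns a dict with "img" (400x640x3 uint8, blue, green, red), "camera_matrix" (3x3 intrinsics, pixels), "cam_to_world" (4x4, takes a point from camera to world coordinates). Camera axes: x right, y down, z forward; pixel columns grow to the right and rows downward; lengths in m; the calibration is good to about 2 mm. A picture is of the moment at which its call begins. There is no depth.
- workorder.job_done(): hands the job in, once; it reports no verdict.
The state is a dict: "time": time; "joint_pos": joint angles; "joint_vel": joint speeds; "joint_efforts": joint torques, N m; "tool_pos": TCP position; "tool_rot": TCP orientation; "contact_force": force on the tool from outside, world axes, zero at the start; "ft_torque": the same for the moment, N m; "gripper_width": opening from 0.0 (shut) to 1.0 (fully open).
Only numpy, scipy, OpenCV 4.12 (cv2) and the standard library are available. Lean on these libraries where they do the work, as an engineer would, in place of code of your own. Each camera call takes 0.05 s, during which the arm holds its last target.

## Task

On the shop's back-office desk stand two bench screw presses, one holding a blue ledger and one a maroon ledger. Take the crank knob of the press with the blue ledger and wind it clockwise until the press foot just touches the cover, then give it a further quarter turn, no more, and let go. Leave the other press alone and the blue ledger where it lies.

Things in the scene. Friction and masses are not known exactly. Their poses are not given: they have to be found in the camera images.
- press: The press to use (blue ledger in it), fixed to the desk. Origin: centre of its underside, on the screw axis; x to its rear, y to its left seen from the front, which faces the robot within 20 degrees. Grey base plate 200 (x) x 240 (y) x 25 mm, steel columns at its left and right ends, grey beam 44 mm wide across them, top 160 mm above the desk, vertical screw through its middle.
- press_knob (a point): Grip point on the crank knob of the press to use: on its axis, 70 mm from the screw axis, where the gripper may hold it from above. Black upright cylinder, 24 mm across, 54 mm tall, from 29 mm below this point to 25 mm above; it spins freely on the crank, so the gripper need not turn. This point is 244 mm above the desk at joint 0 and sinks 30 mm a turn. Site x axis: along the crank arm, outwards.
- press_screw (a joint): Turn of that crank, rad, growing clockwise from above, which lowers the foot 30 mm a turn. 0: highest, arm straight to the press's rear; starts at 0.1 to 1.9; stop at 6.2. The sprung foot (dark steel plate 90 x 70 mm) touches the ledger at 3.14, arm straight to the front; a quarter turn more is 4.71, arm to the left (+y). Stiff: 3 to 5 N at the knob; stays where it is left.
- ledger: The blue hardback ledger, 190 x 140 mm, 32 mm thick, about 0.5 kg, lying flat and loose on the base plate of the press to use (25 mm above the desk), its long side (x) from front to rear. Origin: the centre of its underside; z up.
- other_knob (a point): The knob of the other press, alike in shape and size but with a maroon ledger in it, which must not be turned: the same point on its knob as press_knob.
There are look-alikes about, which are no part of the job. Of the things shaped like the ledger, the blue one is meant.

How it is judged:
By the outcome, as a careful person would: the job done as asked, in the order asked, and still so for the second after the job is handed in, with the robot touching nothing.
It also fails if it takes over 45 s, if anything falls off the work surface, if the arm or the gripper's body presses on something with over 40 N, if the wrist force passes 120 N, or if a joint passes its speed limit or range.

## Working session

There is one attempt and no reset: what is moved stays moved. The work goes in short steps, Python scripts to look and compute and a tool call to move; the robot and the scene stay as the last step left them, time stands still between calls to the robot, and variables do not carry over. Pictures are saved under pics/ and viewed, and the job is handed in when it is done.

Besides the shell and the picture viewer there is one more tool, called as name(argument=value, ...), one argument or row to a line, values as JSON. drive_tool: Moves the arm, as the interface text tells. Its arguments: {"type":"object","properties":{"series":{"type":"array","items":{"type":"object","properties":{"x":{"type":"number"},"y":{"type":"number"},"z":{"type":"number"},"ax":{"type":"number"},"ay":{"type":"number"},"az":{"type":"number"}}}},"hand":{"type":"number"}},"required":["series"]}

```bash
mkdir -p pics; ls; python3 - <<'E'
from plant import sensors,cams,manip
import cv2,numpy as np
print(sensors.state()); print(manip.pinch_z)
for n in("side","top","wrist"):
    f=cams.grab_frame(n); cv2.imwrite(f"pics/{n}0.png",f["img"])
    print(n,np.round(f["camera_matrix"],1).tolist(),np.round(f["cam_to_world"],3).tolist())
E
```

```text
pics
{'time': 0.0, 'joint_pos': array([-1.26598295e+00,  5.33519581e-02,  1.61430537e+00, -2.08841911e-05,
        1.47598532e+00, -1.18962241e-01]), 'joint_vel': array([-0.0001173 , -0.00097829,  0.00028566, -0.00089073,  0.00054167,
       -0.00032851]), 'joint_efforts': array([ 7.21324377e-04, -3.93685341e+01, -3.70173061e+01, -1.44843816e-04,
        6.96506948e-03, -1.05076012e-06]), 'tool_pos': array([ 0.25683092, -0.56910686,  0.23005926]), 'tool_rot': array([-0.14798834, -0.69121771, -0.14943029,  0.69136685]), 'contact_force': array([-0.39349045,  0.15257695,  0.43911823]), 'ft_torque': array([0.04149234, 0.00843884, 0.01788542]), 'gripper_width': 1.0010173620360139}
-0.0187
side [[462.2, 0.0, 320.2], [0.0, 462.2, 201.3], [0.0, 0.0, 1.0]] [[-0.943, -0.235, 0.236, 0.125], [-0.332, 0.658, -0.676, 0.765], [0.004, -0.716, -0.698, 0.966], [0.0, 0.0, 0.0, 1.0]]
top [[506.6, 0.0, 310.8], [0.0, 506.6, 208.5], [0.0, 0.0, 1.0]] [[-0.001, -0.996, 0.093, 0.299], [-1.0, 0.002, 0.006, -0.011], [-0.007, -0.093, -0.996, 1.287], [0.0, 0.0, 0.0, 1.0]]
wrist [[293.7, 0.0, 320.9], [0.0, 293.7, 204.2], [0.0, 0.0, 1.0]] [[0.412, -0.872, -0.263, 0.323], [-0.911, -0.395, -0.117, -0.539], [-0.002, 0.287, -0.958, 0.373], [0.0, 0.0, 0.0, 1.0]]
```

View pics/top0.png

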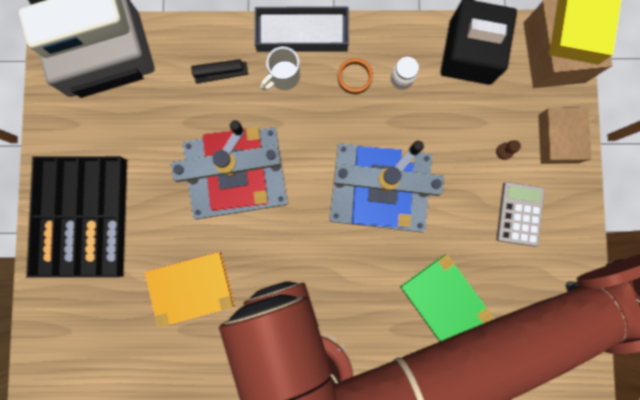

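View pics/side0.png

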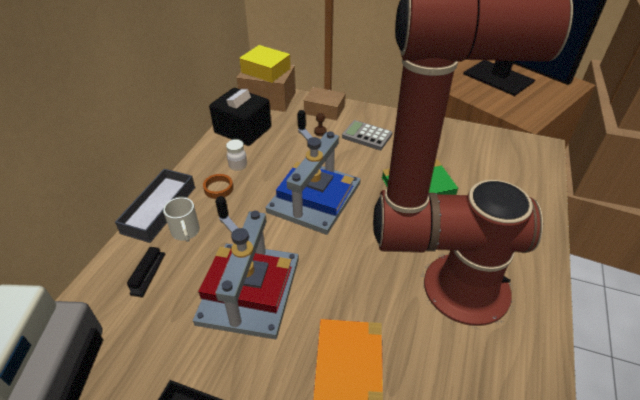

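The top view shows the blue press at about (387,185) with its knob near (417,148), and the maroon press at (232,170). In the side view, the blue press's knob is at about (301,119).

```bash
python3 - <<'E'
import cv2,numpy as np
t=cv2.imread("pics/top0.png")[125:245,315:460]; s=cv2.imread("pics/side0.png")[90:240,255:375]
a=cv2.resize(t,None,fx=4,fy=4,interpolation=cv2.INTER_CUBIC); b=cv2.resize(s,None,fx=4,fy=4,interpolation=cv2.INTER_CUBIC)
cv2.imwrite("pics/t1.png",a);cv2.imwrite("pics/s1.png",b)
E
```

```text
(no output)
```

View pics/t1.png

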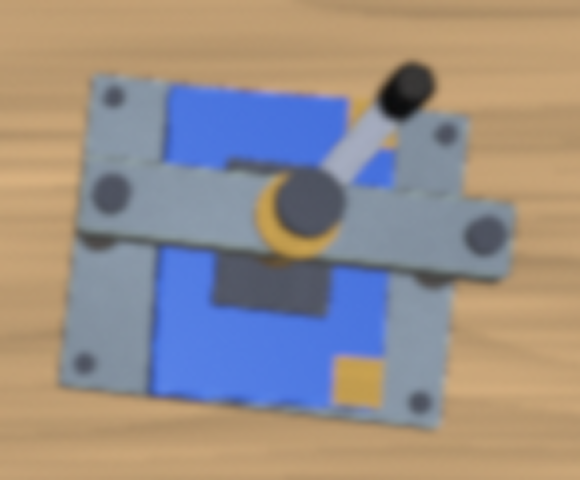

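View pics/s1.png

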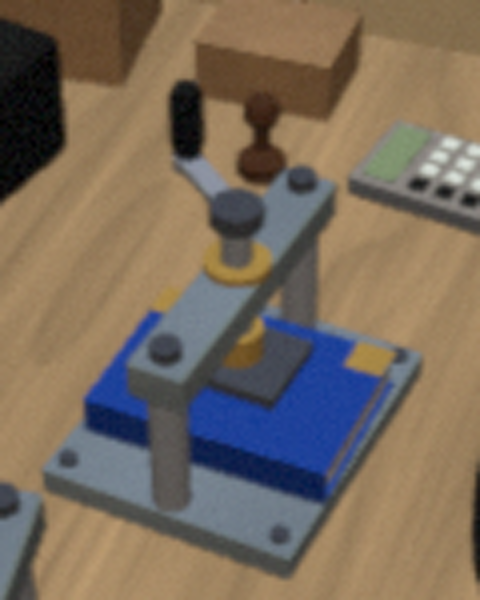

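```bash
cat > h.py <<'E'
import numpy as np
from plant import sensors,cams,manip
def ray(f,p):
    K=f["camera_matrix"];T=np.array(f["cam_to_world"])
    d=T[:3,:3]@np.linalg.solve(K,[p[0],p[1],1.]); return T[:3,3],d/np.linalg.norm(d)
def plane(f,p,z):
    o,d=ray(f,p); return o+d*(z-o[2])/d[2]
def tri(f1,p1,f2,p2):
    o,d=ray(f1,p1);q,e=ray(f2,p2)
    s=np.linalg.lstsq(np.c_[d,-e],q-o,rcond=None)[0]
    a=o+s[0]*d;b=q+s[1]*e; return (a+b)/2,np.linalg.norm(a-b)
E
python3 - <<'E'
from h import *
np.set_printoptions(precision=4,suppress=True)
ft=cams.grab_frame("top");fs=cams.grab_frame("side")
t=lambda u,v:(315+(u-1.5)/4,125+(v-1.5)/4); s=lambda u,v:(255+(u-1.5)/4,90+(v-1.5)/4)
C=[plane(ft,t(*p),.025) for p in[(93,75),(467,115),(438,428),(60,385)]]
for c in C:print(c)
print("centre",np.mean(C,0)); print([np.linalg.norm(C[i]-C[(i+1)%4]) for i in range(4)])
rear=(C[0]+C[1]-C[2]-C[3]);left=C[0]+C[3]-C[1]-C[2];print(np.degrees(np.arctan2(rear[1],rear[0])),np.degrees(np.arctan2(-left[0],left[1])))
B=[plane(ft,t(*p),.167) for p in[(112,193),(486,236)]];print("bolts",B,(B[0]+B[1])/2,np.linalg.norm(B[0]-B[1]))
d=B[0]-B[1];print(np.degrees(np.arctan2(-d[0],d[1])))
print("screwtop",tri(ft,t(310,203),fs,s(237,208)))
print("knobtop",tri(ft,t(414,83),fs,s(187,88)))
print("knobbot",tri(ft,t(400,106),fs,s(188,149)))
for z in(.24,.26):print(z,plane(ft,t(414,83),z))
E
```

```text
[ 0.5828 -0.0718  0.025 ]
[ 0.5564 -0.3074  0.025 ]
[ 0.359  -0.2848  0.025 ]
[ 0.3863 -0.0499  0.025 ]
centre [ 0.4711 -0.1785  0.025 ]
[np.float64(0.23711008298559633), np.float64(0.19868859708153516), np.float64(0.23639783527279754), np.float64(0.19770308108275725)]
-6.446057804111622 -6.497780946205415
bolts [array([ 0.4839, -0.0751,  0.167 ]), array([ 0.4591, -0.283 ,  0.167 ])] [ 0.4715 -0.1791  0.167 ] 0.2093566471949139
-6.783064423694398
screwtop (array([ 0.4716, -0.1786,  0.2104]), np.float64(0.001081608713860194))
knobtop (array([ 0.5242, -0.2242,  0.2656]), np.float64(0.0003007644076557347))
knobbot (array([ 0.5245, -0.227 ,  0.2136]), np.float64(0.003010249707267381))
0.24 [ 0.5297 -0.2296  0.24  ]
0.26 [ 0.5253 -0.2254  0.26  ]
```

```bash
cat >> h.py <<'E'
from scipy.spatial.transform import Rotation as R
A=np.array([.4715,-.1787]);YAW=np.radians(-6.5)
def knob(q): a=YAW-q; return np.r_[A+.07*np.array([np.cos(a),np.sin(a)]),.244-.03*q/2/np.pi]
def rot(s): return R.from_quat(np.roll(s["tool_rot"],-1)).as_matrix()
def to(s,p,Rt=None):
    M=rot(s); u=M.T@(np.array(p)-s["tool_pos"])/.025
    return u, (np.degrees(R.from_matrix(M.T@Rt).as_rotvec())/5 if Rt is not None else None)
E
python3 - <<'E'
from h import *
np.set_printoptions(precision=4,suppress=True)
s=sensors.state();M=rot(s);print(M)
# world-aligned downs: x=-z
for yv in([0,1,0],[0,-1,0],[1,0,0],[-1,0,0]):
    x=np.array([0,0,-1.]);y=np.array(yv,float);Rt=np.c_[x,y,np.cross(x,y)]
    print(yv,to(s,[.5242,-.2245,.30],Rt))
print(knob(.602))
E
```

```text
[[-0.0003  0.4112 -0.9115]
 [ 0.0009 -0.9115 -0.4112]
 [-1.     -0.001  -0.0001]]
[0, 1, 0] (array([ -2.7616,  -8.1824, -15.4191]), array([-31.1436,  -0.0153,   0.0016]))
[0, -1, 0] (array([ -2.7616,  -8.1824, -15.4191]), array([4.8564, 0.0012, 0.0111]))
[1, 0, 0] (array([ -2.7616,  -8.1824, -15.4191]), array([-13.1436,  -0.0073,   0.0091]))
[-1, 0, 0] (array([ -2.7616,  -8.1824, -15.4191]), array([22.8564,  0.0102,  0.0082]))
[ 0.5243 -0.2246  0.2411]
```

drive_tool(
  series=[
    {"x": -1.6,"ax": 1.4},
    {"x": -3.2,"ax": 2.8},
    {"x": -4.5,"ax": 4.2},
    {"x": -4.5,"ax": 4.86},
    {"x": -4.5,"ax": 4.86},
  ],
  hand=1,
)

```text
schema error: expected keys x, y, z, ax, ay, az
```

drive_tool(
  series=[
    {"x": -1.6,"y": 0,"z": 0,"ax": 1.4,"ay": 0,"az": 0},
    {"x": -3.2,"y": 0,"z": 0,"ax": 2.8,"ay": 0,"az": 0},
    {"x": -4.5,"y": 0,"z": 0,"ax": 4.2,"ay": 0,"az": 0},
    {"x": -4.5,"y": 0,"z": 0,"ax": 4.86,"ay": 0,"az": 0},
    {"x": -4.5,"y": 0,"z": 0,"ax": 4.86,"ay": 0,"az": 0},
  ],
  hand=1,
)

```text
time: 0.67
tool_pos: [0.2574, -0.5707, 0.3477]
tool_rot: [0.002, 0.708, -0.002, -0.706]
contact_force: [0.5, 0.9, -0.8]
gripper_width: 0.999
```

```bash
python3 - <<'E'
from h import *
np.set_printoptions(precision=4,suppress=True)
s=sensors.state();print(rot(s),s["tool_pos"],s["time"],s["joint_pos"],s["contact_force"])
print(to(s,[.5242,-.2245,.30]))
E
```

```text
[[ 0.0019 -0.0011 -1.    ]
 [-0.006  -1.      0.0011]
 [-1.      0.006  -0.0019]] [ 0.2574 -0.5707  0.3477] 0.6667 [-1.2659  0.0086  1.4669 -0.      1.6599  0.3059] [ 0.5135  0.8535 -0.8263]
(array([  1.8448, -13.871 , -10.6546]), None)
```

drive_tool(
  series=[
    {"x": 0,"y": -0.9,"z": -0.7,"ax": 0,"ay": 0,"az": 0},
    {"x": 0,"y": -1.8,"z": -1.4,"ax": 0,"ay": 0,"az": 0},
    {"x": 0,"y": -2.8,"z": -2.15,"ax": 0,"ay": 0,"az": 0},
    {"x": 0,"y": -3.8,"z": -2.9,"ax": 0,"ay": 0,"az": 0},
    {"x": 0,"y": -4.8,"z": -3.7,"ax": 0,"ay": 0,"az": 0},
  ],
)

```text
time: 1.08
tool_pos: [0.3496, -0.448, 0.3413]
tool_rot: [0.001, -0.706, -0.001, 0.708]
contact_force: [1.1, 0.0, -1.3]
gripper_width: 1.002
```

drive_tool(
  series=[
    {"x": 0,"y": -1.0,"z": -0.75,"ax": 0,"ay": 0,"az": 0},
    {"x": 0,"y": -2.0,"z": -1.5,"ax": 0,"ay": 0,"az": 0},
    {"x": 0,"y": -3.0,"z": -2.3,"ax": 0,"ay": 0,"az": 0},
    {"x": 0,"y": -4.0,"z": -3.1,"ax": 0,"ay": 0,"az": 0},
    {"x": 0,"y": -5.0,"z": -3.9,"ax": 0,"ay": 0,"az": 0},
  ],
)

```text
time: 1.5
tool_pos: [0.4473, -0.3229, 0.3415]
tool_rot: [0.0, -0.706, -0.001, 0.708]
contact_force: [0.6, -0.7, -0.7]
gripper_width: 1.001
```

drive_tool(
  series=[
    {"x": 0,"y": -1.0,"z": -0.75,"ax": 0,"ay": 0,"az": 0},
    {"x": 0,"y": -2.0,"z": -1.5,"ax": 0,"ay": 0,"az": 0},
    {"x": 0,"y": -3.0,"z": -2.3,"ax": 0,"ay": 0,"az": 0},
    {"x": 0,"y": -4.0,"z": -3.05,"ax": 0,"ay": 0,"az": 0},
    {"x": 0,"y": -4.05,"z": -3.05,"ax": 0,"ay": 0,"az": 0},
  ],
)

```text
time: 1.92
tool_pos: [0.5249, -0.2193, 0.3412]
tool_rot: [-0.001, -0.706, -0.004, 0.708]
contact_force: [-0.9, 0.2, 0.1]
gripper_width: 1.004
```

drive_tool(
  series=[
    {"x": 0,"y": 0,"z": 0,"ax": 0,"ay": 0,"az": 0},
    {"x": 0,"y": 0,"z": 0,"ax": 0,"ay": 0,"az": 0},
    {"x": 0,"y": 0,"z": 0,"ax": 0,"ay": 0,"az": 0},
  ],
)

```text
time: 2.17
tool_pos: [0.5226, -0.2242, 0.3428]
tool_rot: [0.001, -0.707, 0.0, 0.708]
contact_force: [0.2, -1.0, 0.3]
gripper_width: 1.001
```

```bash
python3 - <<'E'
from h import *
import cv2
np.set_printoptions(precision=4,suppress=True)
s=sensors.state();print(rot(s),s["tool_pos"],s["time"],s["joint_pos"],s["contact_force"])
print(to(s,[.5242,-.2245,.222]))
f=cams.grab_frame("wrist");cv2.imwrite("pics/w1.png",f["img"])
f=cams.grab_frame("top");cv2.imwrite("pics/t2.png",f["img"])
f=cams.grab_frame("side");cv2.imwrite("pics/s2.png",cv2.resize(f["img"][50:250,200:400],None,fx=3,fy=3))
E
```

```text
[[-0.0016 -0.0009 -1.    ]
 [ 0.0006 -1.      0.0009]
 [-1.     -0.0006  0.0016]] [ 0.5226 -0.2242  0.3428] 2.1667 [-0.5359 -0.1218  1.6001 -0.0003  1.6649  1.0358] [ 0.1584 -0.9663  0.3326]
(array([ 4.8308,  0.0149, -0.0698]), None)
```

View pics/w1.png

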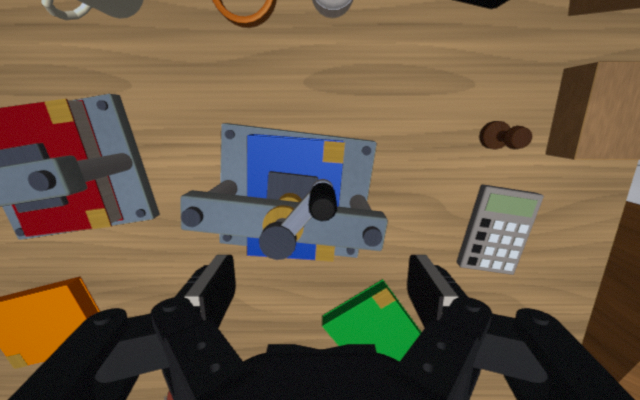

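View pics/s2.png

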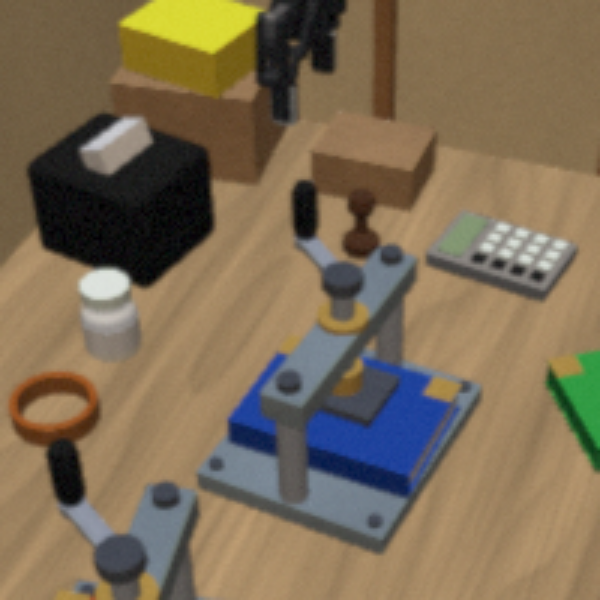

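The wrist view shows the knob at (322,197), centred between the fingers (columns ~215–430). The side view shows the gripper directly above the blue press's knob. I'll descend now.

drive_tool(
  series=[
    {"x": 0.8,"y": 0,"z": -0.04,"ax": 0,"ay": 0,"az": 0},
    {"x": 1.6,"y": 0,"z": -0.04,"ax": 0,"ay": 0,"az": 0},
    {"x": 2.4,"y": 0,"z": -0.04,"ax": 0,"ay": 0,"az": 0},
    {"x": 3.0,"y": 0,"z": -0.04,"ax": 0,"ay": 0,"az": 0},
    {"x": 3.6,"y": 0,"z": -0.04,"ax": 0,"ay": 0,"az": 0},
  ],
)

```text
time: 2.73
tool_pos: [0.5237, -0.2241, 0.2526]
tool_rot: [0.001, -0.707, 0.0, 0.707]
contact_force: [0.2, 0.1, -0.4]
gripper_width: 0.999
```

drive_tool(
  series=[
    {"x": 0.4,"y": 0,"z": 0,"ax": 0,"ay": 0,"az": 0},
    {"x": 0.8,"y": 0,"z": 0,"ax": 0,"ay": 0,"az": 0},
    {"x": 1.2,"y": 0,"z": 0,"ax": 0,"ay": 0,"az": 0},
    {"x": 1.2,"y": 0,"z": 0,"ax": 0,"ay": 0,"az": 0},
    {"x": 1.2,"y": 0,"z": 0,"ax": 0,"ay": 0,"az": 0},
  ],
)

```text
time: 3.15
tool_pos: [0.5242, -0.2236, 0.2235]
tool_rot: [0.0, -0.707, 0.0, 0.707]
contact_force: [0.4, -0.7, 0.6]
gripper_width: 1.0
```

```bash
python3 - <<'E'
from h import *
import cv2
np.set_printoptions(precision=4,suppress=True)
P=[]
for i in range(4):
    f=cams.grab_frame("wrist");s=sensors.state();P.append(s["tool_pos"]);print(s["tool_pos"],s["contact_force"])
s["tool_pos"]=np.mean(P,0);print(to(s,[.5242,-.2245,.222]),s["time"])
cv2.imwrite("pics/w2.png",f["img"])
f=cams.grab_frame("side");cv2.imwrite("pics/s3.png",cv2.resize(f["img"][50:250,200:400],None,fx=3,fy=3))
E
```

```text
[ 0.5246 -0.2237  0.2243] [ 0.0816 -0.8716 -0.5372]
[ 0.5248 -0.2238  0.2248] [-0.2556 -0.0518  0.5445]
[ 0.5249 -0.2238  0.225 ] [ 0.1673 -0.0162  0.062 ]
[ 0.5249 -0.2238  0.225 ] [-0.2295 -0.7049  0.8319]
(array([0.1119, 0.028 , 0.0245]), None) 3.35
```

View pics/w2.png

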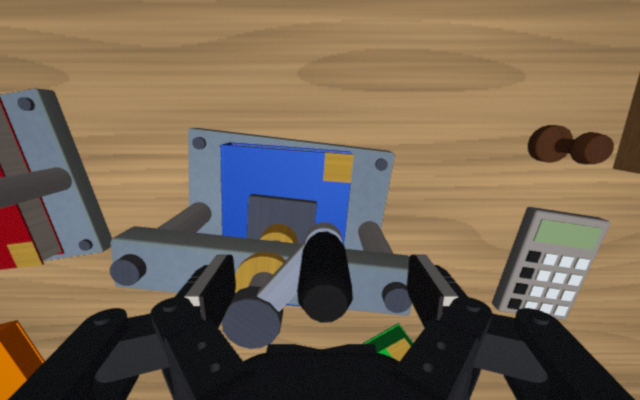

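View pics/s3.png

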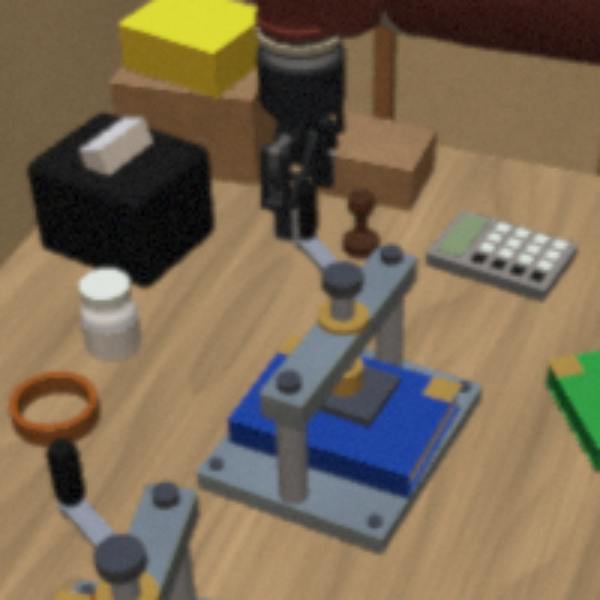

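The wrist view shows the knob between the jaws, with its top at about (326,300). The jaws are at columns ~220 and ~425. I'll close now.

drive_tool(
  series=[
    {"x": 0.1,"y": 0.02,"z": 0.03,"ax": 0,"ay": 0,"az": 0},
    {"x": 0.1,"y": 0.02,"z": 0.03,"ax": 0,"ay": 0,"az": 0},
    {"x": 0.1,"y": 0.02,"z": 0.03,"ax": 0,"ay": 0,"az": 0},
    {"x": 0.1,"y": 0.02,"z": 0.03,"ax": 0,"ay": 0,"az": 0},
    {"x": 0.1,"y": 0.02,"z": 0.03,"ax": 0,"ay": 0,"az": 0},
  ],
  hand=0,
)

```text
time: 3.82
tool_pos: [0.5236, -0.2242, 0.2213]
tool_rot: [0.0, 0.707, -0.0, -0.707]
contact_force: [0.3, -6.7, 3.3]
gripper_width: 0.294
```

drive_tool(
  series=[
    {"x": 0,"y": 0,"z": 0,"ax": 0,"ay": 0,"az": 0},
    {"x": 0,"y": 0,"z": 0,"ax": 0,"ay": 0,"az": 0},
    {"x": 0,"y": 0,"z": 0,"ax": 0,"ay": 0,"az": 0},
    {"x": 0,"y": 0,"z": 0,"ax": 0,"ay": 0,"az": 0},
    {"x": 0,"y": 0,"z": 0,"ax": 0,"ay": 0,"az": 0},
  ],
)

```text
time: 4.23
tool_pos: [0.5237, -0.2244, 0.2217]
tool_rot: [0.0, 0.707, -0.0, -0.707]
contact_force: [-0.3, -1.7, 1.6]
gripper_width: 0.271
```

```bash
python3 - <<'E'
from h import *
np.set_printoptions(precision=4,suppress=True)
s=sensors.state();print(s["tool_pos"],s["contact_force"],s["ft_torque"],s["gripper_width"],s["time"])
# waypoint table: offsets per call in tool units (tool y=-Y, z=-X, x=-Z), q steps from .602
q0=.602
qs=np.linspace(q0,4.71,46)
K=np.array([knob(q) for q in qs])
for c in range(0,45,5):
    d=(K[c+1:c+6]-K[c])/.025
    print(c,np.round(qs[c+5],2),[[round(-e[2],2),round(-e[1],2),round(-e[0],2)] for e in d], K[c+5])
E
```

```text
[ 0.5237 -0.2244  0.2217] [-0.2911 -1.7335  1.5804] [-0.4319  0.0454 -0.0079] 0.2709680822143471 4.2333
0 1.06 [[np.float64(0.02), np.float64(0.19), np.float64(0.18)], [np.float64(0.03), np.float64(0.35), np.float64(0.37)], [np.float64(0.05), np.float64(0.5), np.float64(0.58)], [np.float64(0.07), np.float64(0.63), np.float64(0.8)], [np.float64(0.09), np.float64(0.74), np.float64(1.03)]] [ 0.4987 -0.2432  0.2389]
5 1.51 [[np.float64(0.02), np.float64(0.09), np.float64(0.24)], [np.float64(0.03), np.float64(0.15), np.float64(0.49)], [np.float64(0.05), np.float64(0.2), np.float64(0.74)], [np.float64(0.07), np.float64(0.22), np.float64(0.99)], [np.float64(0.09), np.float64(0.22), np.float64(1.25)]] [ 0.4675 -0.2486  0.2368]
10 1.97 [[np.float64(0.02), np.float64(-0.03), np.float64(0.25)], [np.float64(0.03), np.float64(-0.08), np.float64(0.5)], [np.float64(0.05), np.float64(-0.15), np.float64(0.75)], [np.float64(0.07), np.float64(-0.24), np.float64(0.99)], [np.float64(0.09), np.float64(-0.36), np.float64(1.22)]] [ 0.4371 -0.2397  0.2346]
15 2.43 [[np.float64(0.02), np.float64(-0.14), np.fl
[... 1180 characters left out ...]
1.09), np.float64(-0.65)]] [ 0.4212 -0.13    0.2259]
35 4.25 [[np.float64(0.02), np.float64(-0.18), np.float64(-0.19)], [np.float64(0.03), np.float64(-0.33), np.float64(-0.39)], [np.float64(0.05), np.float64(-0.47), np.float64(-0.6)], [np.float64(0.07), np.float64(-0.59), np.float64(-0.83)], [np.float64(0.09), np.float64(-0.69), np.float64(-1.06)]] [ 0.4478 -0.1128  0.2237]
40 4.71 [[np.float64(0.02), np.float64(-0.08), np.float64(-0.24)], [np.float64(0.03), np.float64(-0.13), np.float64(-0.49)], [np.float64(0.05), np.float64(-0.16), np.float64(-0.75)], [np.float64(0.07), np.float64(-0.16), np.float64(-1.0)], [np.float64(0.09), np.float64(-0.15), np.float64(-1.26)]] [ 0.4793 -0.1091  0.2215]
```

Grip is confirmed: the opening of 0.27 × 85 mm comes to about 23 mm, against a 24 mm knob. First winding step next.

drive_tool(
  series=[
    {"x": 0.02,"y": 0.19,"z": 0.18,"ax": 0,"ay": 0,"az": 0},
    {"x": 0.03,"y": 0.35,"z": 0.37,"ax": 0,"ay": 0,"az": 0},
    {"x": 0.05,"y": 0.5,"z": 0.58,"ax": 0,"ay": 0,"az": 0},
    {"x": 0.07,"y": 0.63,"z": 0.8,"ax": 0,"ay": 0,"az": 0},
    {"x": 0.09,"y": 0.74,"z": 1.03,"ax": 0,"ay": 0,"az": 0},
  ],
)

```text
time: 4.65
tool_pos: [0.4982, -0.2436, 0.2195]
tool_rot: [0.0, 0.708, -0.001, -0.706]
contact_force: [4.0, -1.6, 1.9]
gripper_width: 0.265
```

Forces stay small, so I'll continue.

drive_tool(
  series=[
    {"x": 0.02,"y": 0.09,"z": 0.24,"ax": 0,"ay": 0,"az": 0},
    {"x": 0.03,"y": 0.15,"z": 0.49,"ax": 0,"ay": 0,"az": 0},
    {"x": 0.05,"y": 0.2,"z": 0.74,"ax": 0,"ay": 0,"az": 0},
    {"x": 0.07,"y": 0.22,"z": 0.99,"ax": 0,"ay": 0,"az": 0},
    {"x": 0.09,"y": 0.22,"z": 1.25,"ax": 0,"ay": 0,"az": 0},
  ],
)

```text
time: 5.07
tool_pos: [0.4664, -0.2494, 0.2173]
tool_rot: [0.0, 0.708, -0.001, -0.707]
contact_force: [2.5, -3.7, 1.6]
gripper_width: 0.268
```

drive_tool(
  series=[
    {"x": 0.02,"y": -0.03,"z": 0.25,"ax": 0,"ay": 0,"az": 0},
    {"x": 0.03,"y": -0.08,"z": 0.5,"ax": 0,"ay": 0,"az": 0},
    {"x": 0.05,"y": -0.15,"z": 0.75,"ax": 0,"ay": 0,"az": 0},
    {"x": 0.07,"y": -0.24,"z": 0.99,"ax": 0,"ay": 0,"az": 0},
    {"x": 0.09,"y": -0.36,"z": 1.22,"ax": 0,"ay": 0,"az": 0},
  ],
)

```text
time: 5.48
tool_pos: [0.4353, -0.2403, 0.215]
tool_rot: [-0.001, -0.707, 0.001, 0.707]
contact_force: [1.1, -4.7, 2.2]
gripper_width: 0.267
```

```bash
python3 - <<'E'
from h import *
import cv2
np.set_printoptions(precision=4,suppress=True)
f=cams.grab_frame("side");cv2.imwrite("pics/s4.png",cv2.resize(f["img"][50:250,200:400],None,fx=3,fy=3))
s=sensors.state();print(s["tool_pos"],s["contact_force"],s["ft_torque"],s["gripper_width"],s["time"],s["joint_pos"])
d=s["tool_pos"][:2]-A;print("r",np.hypot(*d),"q",YAW-np.arctan2(d[1],d[0]))
E
```

```text
[ 0.4345 -0.2398  0.215 ] [-2.0073 -5.0522  4.2288] [-0.6396  0.4688 -0.0061] 0.26824781569884665 5.5333 [-0.6528 -0.2525  1.9238 -0.0028  1.4699  0.9195]
r 0.07143045424112557 q 2.002115606049258
```

View pics/s4.png

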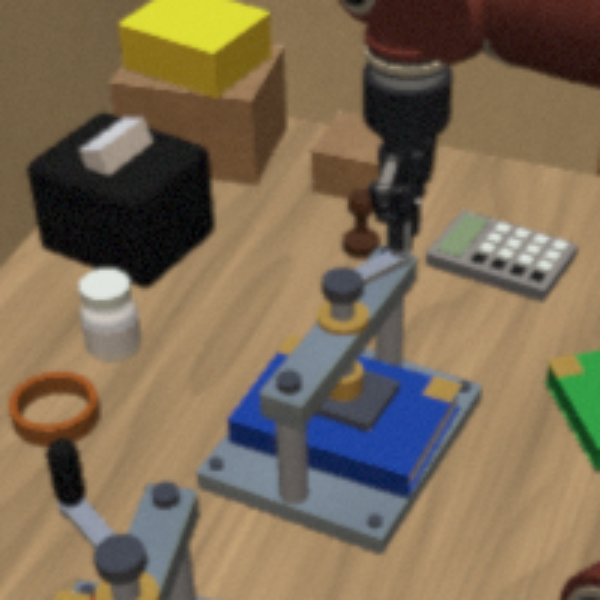

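The crank is following: the side view shows its arm pointing right toward (390,262). Forces are about 5 N and the ledger hasn't moved.

drive_tool(
  series=[
    {"x": 0.02,"y": -0.14,"z": 0.22,"ax": 0,"ay": 0,"az": 0},
    {"x": 0.03,"y": -0.29,"z": 0.42,"ax": 0,"ay": 0,"az": 0},
    {"x": 0.05,"y": -0.46,"z": 0.61,"ax": 0,"ay": 0,"az": 0},
    {"x": 0.07,"y": -0.65,"z": 0.78,"ax": 0,"ay": 0,"az": 0},
    {"x": 0.09,"y": -0.86,"z": 0.93,"ax": 0,"ay": 0,"az": 0},
  ],
)

```text
time: 5.95
tool_pos: [0.4118, -0.2184, 0.2128]
tool_rot: [-0.0, -0.707, 0.001, 0.708]
contact_force: [-1.6, -5.0, 3.7]
gripper_width: 0.268
```

drive_tool(
  series=[
    {"x": 0.02,"y": -0.22,"z": 0.13,"ax": 0,"ay": 0,"az": 0},
    {"x": 0.03,"y": -0.45,"z": 0.25,"ax": 0,"ay": 0,"az": 0},
    {"x": 0.05,"y": -0.68,"z": 0.34,"ax": 0,"ay": 0,"az": 0},
    {"x": 0.07,"y": -0.93,"z": 0.41,"ax": 0,"ay": 0,"az": 0},
    {"x": 0.09,"y": -1.18,"z": 0.46,"ax": 0,"ay": 0,"az": 0},
  ],
)

```text
time: 6.37
tool_pos: [0.4005, -0.188, 0.2105]
tool_rot: [-0.0, -0.707, 0.001, 0.708]
contact_force: [-2.5, -3.2, 4.6]
gripper_width: 0.266
```

drive_tool(
  series=[
    {"x": 0.02,"y": -0.25,"z": 0.03,"ax": 0,"ay": 0,"az": 0},
    {"x": 0.03,"y": -0.51,"z": 0.03,"ax": 0,"ay": 0,"az": 0},
    {"x": 0.05,"y": -0.76,"z": 0.01,"ax": 0,"ay": 0,"az": 0},
    {"x": 0.07,"y": -1.02,"z": -0.04,"ax": 0,"ay": 0,"az": 0},
    {"x": 0.09,"y": -1.26,"z": -0.11,"ax": 0,"ay": 0,"az": 0},
  ],
)

```text
time: 6.78
tool_pos: [0.4041, -0.1559, 0.2082]
tool_rot: [-0.0, 0.707, -0.0, -0.707]
contact_force: [-1.3, -2.4, 5.8]
gripper_width: 0.273
```

```bash
python3 - <<'E'
from h import *
import cv2
np.set_printoptions(precision=4,suppress=True)
f=cams.grab_frame("side");cv2.imwrite("pics/s5.png",cv2.resize(f["img"][50:250,200:400],None,fx=3,fy=3))
s=sensors.state();print(s["tool_pos"],s["contact_force"],s["ft_torque"],s["gripper_width"],s["time"],s["joint_pos"])
d=s["tool_pos"][:2]-A;print("r",np.hypot(*d),"q",(YAW-np.arctan2(d[1],d[0]))%6.2832)
E
```

```text
[ 0.4044 -0.1551  0.2082] [-1.5889  0.6961  5.2465] [-0.0011  0.2065  0.0198] 0.26639723023997736 6.8333 [-0.539  -0.4223  2.065   0.001   1.499   1.0312]
r 0.0711269787425584 q 3.366938104493002
```

View pics/s5.png

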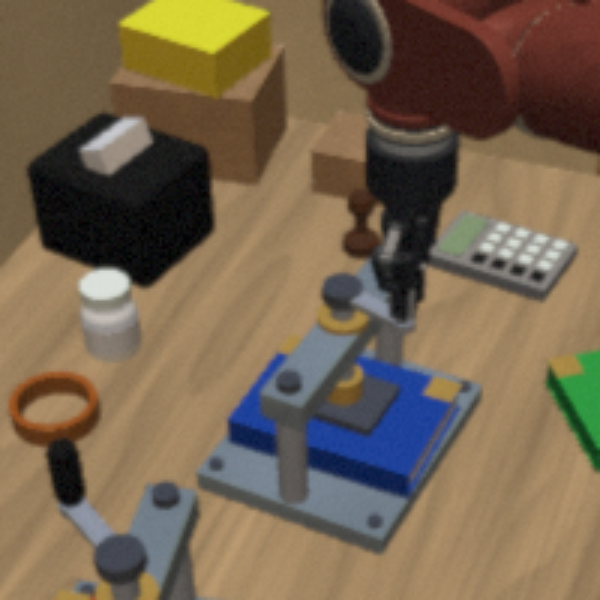

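The arm is now just past straight-to-front, at about 3.37 rad, with the foot down on the cover. Only the rest of the quarter turn remains.

drive_tool(
  series=[
    {"x": 0.02,"y": -0.24,"z": -0.09,"ax": 0,"ay": 0,"az": 0},
    {"x": 0.03,"y": -0.47,"z": -0.2,"ax": 0,"ay": 0,"az": 0},
    {"x": 0.05,"y": -0.69,"z": -0.33,"ax": 0,"ay": 0,"az": 0},
    {"x": 0.07,"y": -0.89,"z": -0.48,"ax": 0,"ay": 0,"az": 0},
    {"x": 0.09,"y": -1.09,"z": -0.65,"ax": 0,"ay": 0,"az": 0},
  ],
)

```text
time: 7.25
tool_pos: [0.4212, -0.1292, 0.2061]
tool_rot: [0.0, 0.708, -0.001, -0.707]
contact_force: [0.8, -6.0, 4.7]
gripper_width: 0.265
```

drive_tool(
  series=[
    {"x": 0.02,"y": -0.18,"z": -0.19,"ax": 0,"ay": 0,"az": 0},
    {"x": 0.03,"y": -0.33,"z": -0.39,"ax": 0,"ay": 0,"az": 0},
    {"x": 0.05,"y": -0.47,"z": -0.6,"ax": 0,"ay": 0,"az": 0},
    {"x": 0.07,"y": -0.59,"z": -0.83,"ax": 0,"ay": 0,"az": 0},
    {"x": 0.09,"y": -0.69,"z": -1.06,"ax": 0,"ay": 0,"az": 0},
  ],
)

```text
time: 7.67
tool_pos: [0.4477, -0.113, 0.2039]
tool_rot: [0.001, 0.707, -0.002, -0.707]
contact_force: [-1.7, -8.8, 5.2]
gripper_width: 0.266
```

```bash
python3 - <<'E'
from h import *
np.set_printoptions(precision=4,suppress=True)
for i in range(4):
    f=cams.grab_frame("side")
s=sensors.state();print(s["tool_pos"],s["contact_force"],s["ft_torque"],s["gripper_width"],s["time"])
d=s["tool_pos"][:2]-A;print("r",np.hypot(*d),"q",(YAW-np.arctan2(d[1],d[0]))%6.2832)
k=knob(4.70);k[2]-=.0195;print(k,to(s,k))
E
```

```text
[ 0.4485 -0.1128  0.2039] [ 4.3237 -7.5305  3.4662] [-1.1539 -0.5807 -0.0136] 0.2670172736376008 7.8667
r 0.06982590951249759 q 4.262708936552897
[ 0.4786 -0.1091  0.2021] (array([ 0.0773, -0.1497, -1.2037]), None)
```

drive_tool(
  series=[
    {"x": 0.02,"y": -0.08,"z": -0.26,"ax": 0,"ay": 0,"az": 0},
    {"x": 0.04,"y": -0.12,"z": -0.52,"ax": 0,"ay": 0,"az": 0},
    {"x": 0.06,"y": -0.15,"z": -0.78,"ax": 0,"ay": 0,"az": 0},
    {"x": 0.07,"y": -0.16,"z": -1.02,"ax": 0,"ay": 0,"az": 0},
    {"x": 0.08,"y": -0.16,"z": -1.18,"ax": 0,"ay": 0,"az": 0},
  ],
)

```text
time: 8.28
tool_pos: [0.4766, -0.1096, 0.2019]
tool_rot: [-0.001, -0.707, 0.002, 0.708]
contact_force: [-4.5, -9.9, 7.1]
gripper_width: 0.265
```

```bash
python3 - <<'E'
from h import *
import cv2
np.set_printoptions(precision=4,suppress=True)
for i in range(5):
    f=cams.grab_frame("top")
s=sensors.state();print(s["tool_pos"],s["contact_force"],s["ft_torque"],s["gripper_width"],s["time"])
d=s["tool_pos"][:2]-A;print("r",np.hypot(*d),"q",(YAW-np.arctan2(d[1],d[0]))%6.2832)
g=cams.grab_frame("side");cv2.imwrite("pics/s6.png",cv2.resize(g["img"][50:250,200:400],None,fx=3,fy=3))
cv2.imwrite("pics/t6.png",f["img"])
E
```

```text
[ 0.477  -0.1097  0.2019] [  0.771  -10.0409   5.0503] [-1.5725  0.0106 -0.0442] 0.26686497068815285 8.5333
r 0.0692180571029729 q 4.678659831987135
```

View pics/s6.png

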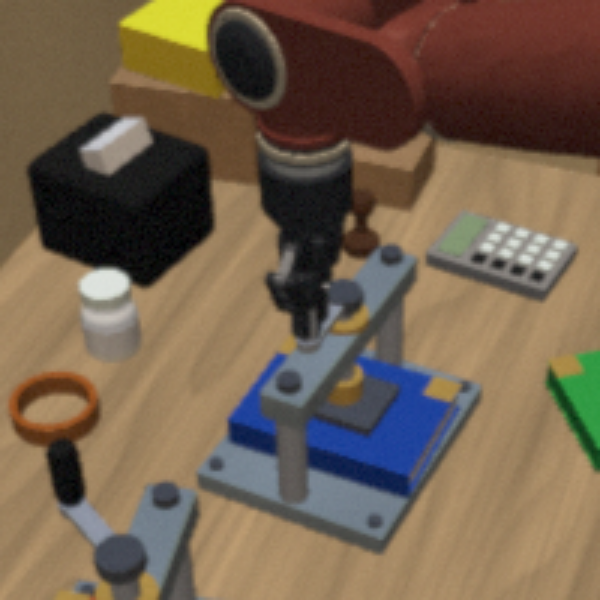

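```bash
python3 - <<'E'
from h import *
P=np.array([[.5237,-.2244],[.4982,-.2436],[.4664,-.2494],[.4345,-.2398],[.4118,-.2184],[.4005,-.188],[.4044,-.1551],[.4212,-.1292],[.4485,-.1128],[.477,-.1097]])
from scipy.optimize import least_squares
r=least_squares(lambda c:np.hypot(*(P-c).T)-.07,A);c=r.x
print(c,r.fun.round(4)); d=P[-1]-c
for y in(-6.5,-6.8):print((np.radians(y)-np.arctan2(d[1],d[0]))%6.2832)
E
```

```text
[ 0.46999605 -0.17945235] [ 0.      0.0001  0.      0.      0.      0.     -0.      0.      0.
  0.0001]
4.6990335365618074
4.693797548805825
```

The fitted circle (r = 70 mm, residual ≤0.1 mm) puts the crank at 4.70 rad. I'll release with a partial opening, so the inner finger stays off the hub, and lift straight up.

drive_tool(
  series=[
    {"x": 0,"y": 0,"z": 0,"ax": 0,"ay": 0,"az": 0},
    {"x": 0,"y": 0,"z": 0,"ax": 0,"ay": 0,"az": 0},
    {"x": 0,"y": 0,"z": 0,"ax": 0,"ay": 0,"az": 0},
    {"x": 0,"y": 0,"z": 0,"ax": 0,"ay": 0,"az": 0},
    {"x": 0,"y": 0,"z": 0,"ax": 0,"ay": 0,"az": 0},
  ],
  hand=0.55,
)

```text
time: 9.0
tool_pos: [0.476, -0.1073, 0.2005]
tool_rot: [0.0, -0.707, -0.0, 0.708]
contact_force: [-0.0, 0.4, 0.8]
gripper_width: 0.55
```

drive_tool(
  series=[
    {"x": -0.3,"y": 0,"z": 0,"ax": 0,"ay": 0,"az": 0},
    {"x": -0.9,"y": 0,"z": 0,"ax": 0,"ay": 0,"az": 0},
    {"x": -1.6,"y": 0,"z": 0,"ax": 0,"ay": 0,"az": 0},
    {"x": -2.5,"y": 0,"z": 0,"ax": 0,"ay": 0,"az": 0},
    {"x": -3.5,"y": 0,"z": 0,"ax": 0,"ay": 0,"az": 0},
  ],
)

```text
time: 9.42
tool_pos: [0.4759, -0.1076, 0.2892]
tool_rot: [0.0, -0.707, -0.0, 0.708]
contact_force: [0.3, 0.1, -0.1]
gripper_width: 0.547
```

drive_tool(
  series=[
    {"x": -0.8,"y": 0.8,"z": 0.8,"ax": 0,"ay": 0,"az": 0},
    {"x": -1.6,"y": 1.8,"z": 1.6,"ax": 0,"ay": 0,"az": 0},
    {"x": -1.6,"y": 3.0,"z": 2.2,"ax": 0,"ay": 0,"az": 0},
    {"x": -1.6,"y": 4.2,"z": 2.6,"ax": 0,"ay": 0,"az": 0},
    {"x": -1.6,"y": 5.5,"z": 2.8,"ax": 0,"ay": 0,"az": 0},
  ],
)

```text
time: 9.83
tool_pos: [0.4055, -0.2464, 0.3307]
tool_rot: [0.001, 0.708, -0.001, -0.706]
contact_force: [0.9, 0.1, -1.3]
gripper_width: 0.551
```

drive_tool(
  series=[
    {"x": 0,"y": 1.3,"z": 0,"ax": 0,"ay": 0,"az": 0},
    {"x": 0,"y": 2.6,"z": 0,"ax": 0,"ay": 0,"az": 0},
    {"x": 0,"y": 3.9,"z": 0,"ax": 0,"ay": 0,"az": 0},
    {"x": 0,"y": 5.0,"z": 0,"ax": 0,"ay": 0,"az": 0},
    {"x": 0,"y": 6.0,"z": 0,"ax": 0,"ay": 0,"az": 0},
  ],
)

```text
time: 10.25
tool_pos: [0.406, -0.3972, 0.3292]
tool_rot: [-0.0, 0.707, -0.0, -0.707]
contact_force: [0.2, -0.2, -0.0]
gripper_width: 0.551
```

```bash
python3 - <<'E'
from h import *
import cv2
f=cams.grab_frame("top");g=cams.grab_frame("side");s=sensors.state();print(s["tool_pos"],s["contact_force"],s["time"])
a=cv2.resize(f["img"][125:245,315:460],None,fx=4,fy=4,interpolation=cv2.INTER_CUBIC)
cv2.imwrite("pics/t7.png",a);cv2.imwrite("pics/s7.png",cv2.resize(g["img"][50:250,200:400],None,fx=3,fy=3))
E
```

```text
[ 0.40570508 -0.3981406   0.3284515 ] [-0.28946691  0.19519393 -0.15096241] 10.35
```

View pics/t7.png

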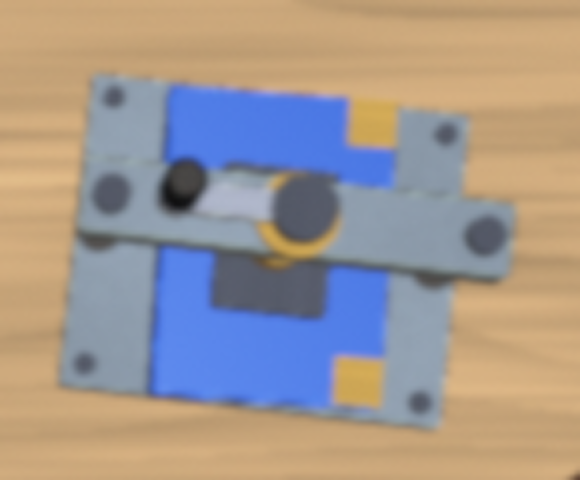

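View pics/s7.png

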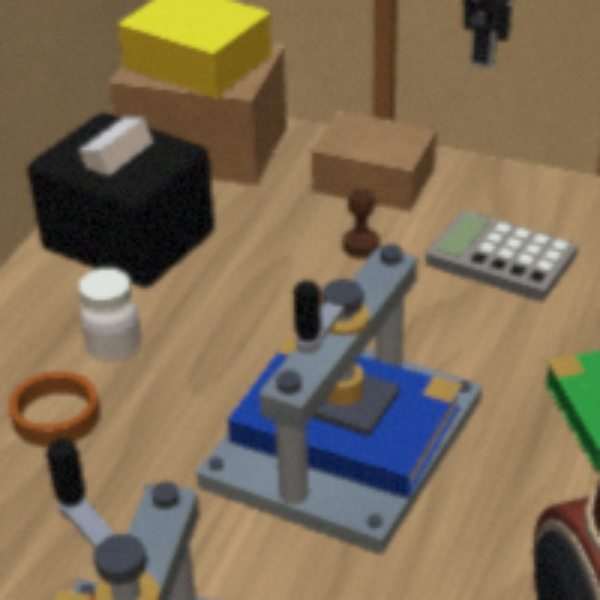

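```bash
python3 - <<'E'
from h import *
import cv2
ft=cams.grab_frame("top");fs=cams.grab_frame("side")
t=lambda u,v:(315+(u-1.5)/4,125+(v-1.5)/4)
s7=lambda u,v:(200+(u-1)/3,50+(v-1)/3)
p,e=tri(ft,t(188,177),fs,s7(308,288));print(p,e)
for c in(A,np.array([.470,-.1795])):
    d=p[:2]-c;print(np.hypot(*d),(YAW-np.arctan2(d[1],d[0]))%6.2832)
o=cv2.imread("pics/side0.png")
c=lambda i:cv2.resize(i[160:200,290:345],None,fx=7,fy=7,interpolation=cv2.INTER_CUBIC)
cv2.imwrite("pics/cmp.png",np.hstack([c(o),c(fs["img"])]))
# maroon press / rest changes in the top view
a=cv2.imread("pics/top0.png");df=cv2.absdiff(a,ft["img"]).max(2);print("maroon diff",df[110:225,165:295].max(), "blue ledger lower diff",df[195:230,350:415].max())
E
```

```text
[ 0.47898532 -0.11044585  0.24413657] 0.0009918528027337502
0.06866337897065854 4.708189123395032
0.06963628525630794 4.728350214540159
maroon diff 14 blue ledger lower diff 56
```

View pics/cmp.png

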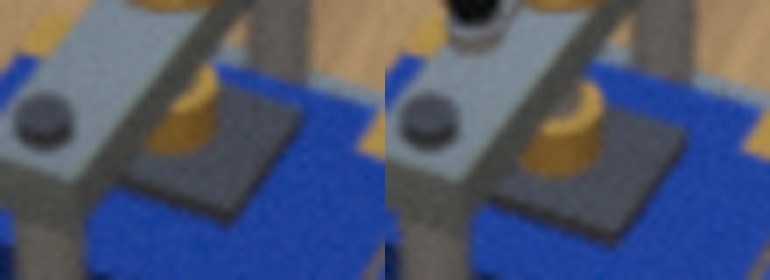

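The comparison (before on the left, after on the right) shows the foot about 3 px lower and resting on the cover. The ledger hasn't moved, and the knob measures about 4.71 rad. I'll hand it in.

```bash
python3 - <<'E'
from plant import workorder,sensors
print(abs(sensors.state()["joint_vel"]).max()); print(workorder.job_done())
E
```

```text
0.025102208072781046
the job is handed in; nothing more can be done
None
```

I wound the blue-ledger press clockwise from about 0.60 rad to about 4.71 rad, which is foot contact plus a quarter turn. Then I let go, lifted straight up, moved clear and handed the job in at about 10.5 s.

**Crank angle:** The circle fitted to the tool path (70 mm radius, residuals within 0.1 mm) gave 4.70 rad at release. After release, the camera measurement of the knob gave 4.71 to 4.73 rad, depending on which estimate of the screw axis is used. The target is 4.71, so the estimates differ by about 0.03 rad and the higher one is slightly past it.

**Foot and ledger:** Before and after pictures show the foot lower and on the cover. The blue ledger's edges are where they were. An automatic pixel check of the ledger area did show a difference (56 of 255). I put this down to the foot, which moved inside that area.

**Other press:** The maroon press is unchanged in the top view, apart from camera noise.

**Forces:** The highest wrist force I read while winding was about 12 N. At hand-in the arm was clear of everything and nearly still.

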